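# Fit the snap ring on the rotating-disc stand

## Robot

A 6-joint arm with a two-finger parallel gripper is mounted at the origin on the work surface. World frame = base frame: x ahead of the robot, y to its left, z up, the work surface at z = 0. Lengths are in m, angles in rad, forces in N, time in s.
With the tool pointing down it reaches from about 0.3 to 0.85 m from the base axis. Payload 4.2 kg.
Tool frame: the origin (TCP) lies midway between the tips of the shut fingers; the grasp point (between the pads) lies 19 mm behind it; z points along the fingers, y is the line along which they close (so a half turn about z gives the same grasp; the last joint's range is limited). The gripper opens to 91 mm and grips with 3 to 60 N. Pads are 32 mm wide; open, the fingers measure 118 mm over their backs; the gripper's body (76 mm by 178 mm) begins 60 mm behind the grasp point.
Start: joints at [1.251, 0.32, 1.565, -0, 1.257, -0.02], TCP at [0.17, 0.549, 0.214] pointing down, gripper open.
Joint ranges: [-3.11, 3.11], [-0.84, 2.01], [0.21, 2.61], [-1.34, 4.49], [0.05, 2.63], [-2.56, 2.56]. Speed limits (rad/s): [2.57, 2.57, 3.14, 3.14, 3.14, 3.14].

## Interface

Orientations are given as a unit quaternion [x, y, z, w].
In Python, from workcell import status, imaging, ticket, nets gives the robot as it stands. The module is installed in compiled form; this text tells all that it offers.
- The arm moves only by the tool drive_tool, never from a script. Its argument "commands" is one flat list of numbers, 7 for each row, row after row: the shift along the tool's x, y, z in cm, then the turn, a rotation vector about the tool's x, y, z in degrees, then the opening, from -1 (shut) to 1 (fully open), so that 0 is half open. In form: [x, y, z, wx, wy, wz, fingers, x, y, z, wx, wy, wz, fingers, ...]. A call has 1 to 12 rows; each row shifts and turns the commanded pose from where the row before left it, along the tool's axes as they then stand; what a row does not reach is not made up. A row lasts 1/8 s, in which the tool goes at most 62.5 mm and 10.7 degrees, less where a joint would pass 70% of its speed; a pose out of reach is approached as far as the arm can. A call with a gripper value outside its range is refused whole. The fingers move at their own pace and stop on an object; "squeeze" is the grip in N (left out, the last holds). Time passes only in rows, so rows that do not move let the fingers close. It gives the time, the measured TCP pose, the force, the opening and the grip force at its end, in the units of the state.
- status.state(): the state, without advancing time (a new reading comes with each control period).
- imaging.camera(name): name is "scene" or "top" or "wrist"; returns (picture, depth): 480x640x3 uint8, red, green, blue; 480x640 float32, m along the optical axis (not along the pixel's ray), 0 where there is no reading.
- imaging.camera_params(name): a dict with "intrinsics" (3x3 intrinsics, pixels), "extrinsics" (4x4, takes a point from camera to world coordinates). Camera axes: x right, y down, z forward; pixel columns grow to the right and rows downward; lengths in m; the calibration is good to about 2 mm. A picture is of the moment at which its call begins: read the wrist's pose just before it. camera_params takes no time and is no camera call; for the wrist camera it gives the pose at the moment of the call.
- ticket.hand_in(): hands the job in; it is judged then, once.
Trained networks look in the newest picture that a camera, given by its name, has taken for a name from the list of things; names that differ only in an ending like _2 or _b are one class to them, and where a whole thing is asked for, a point or a joint stands for the part that bears it (a point fixed in the world has none). Each returns a list of dicts, best first, with "score" (0 to 1); they miss things now and then, are a little off and sometimes report something else, mostly with a low value. They report only what shows in the picture. A call takes as long as a camera call. They do not tell look-alikes from the thing itself.
- nets.look_for(camera, thing): "xyz" ([x, y, z] in m, in world coordinates, good to about 4 mm: the middle of the surface that is visible of it).
- nets.outline_of(camera, thing): "mask" (480x640 bool, what is visible of it).
The state is a dict: "t": time; "joint_pos": joint angles; "joint_vel": joint speeds; "tau": joint torques, N m; "tcp_pos": TCP position; "orientation": TCP orientation; "ft_force": force on the tool from outside, world axes, zero at the start; "ft_torque": the same for the moment, N m; "grip_width": finger opening in m; "grip_force": force on a finger pad.
Only numpy, scipy, OpenCV 4.12 (cv2) and the standard library are available. Lean on these libraries where they do the work, as an engineer would, in place of code of your own. Each camera call takes 0.05 s, during which the arm holds its last target. There are 200 camera calls.

## Task

First swing the hinged light-gate arm well clear of the axle of the rotating-disc stand. Then pick up the snap-ring pliers from their wooden rest by squeezing both handles, so that the ring on their tips is spread fully open, slide the ring down over the axle stub without forcing it, and finish while still holding the pliers squeezed, with the spread ring level with the groove and free around it, not bearing on the disc. Leave the phone, the dish and the marker alone.

Things in the scene. Friction and masses are not known exactly. Their poses are not given: they have to be found in the camera images.
- stand: fixed stand, origin on the table under the axle. Round cream foot (diameter 170, 15 mm high), column, level grey disc (diameter 120, top 95.5 mm above the table); out of it rises the upright steel axle stub: diameter 48 mm, flat top 131 mm above the table, 5 mm chamfer. The arm's post (16 mm thick, foot 52 mm across) stands at (100, 80) mm in the stand's x, y and reaches up to the arm
- groove (a point): centre of the groove in the axle, on the axle's line, 100 mm above the table. The groove is 9 mm high (from the disc's top face at 95.5 mm to 104.5 mm) and 44 mm in diameter
- gate_arm (a joint): angle of the light-gate arm about its upright post, rad: 0 with its black head over the axle, growing clockwise seen from above; stops at -0.3 and 1.8; well clear from 1.2 on. Stays where left (some 1.5 N at the handle moves it). Flat bar 16 mm wide, 166 to 176 mm above the table; the head (46 mm square, 128 mm from the post) reaches down to 138 mm
- gate_handle (a point): the middle of the graspable part of the upright black handle pin at the free end of the arm (diameter 14 mm, standing from 176 mm to 221 mm above the table); this point is 201 mm above the table and 170 mm from the hinge line
- gate_hinge (a point): point on the arm's vertical hinge line, at the same height as gate_handle
- rest: fixed wooden rest: foot 90 x 70 x 8 mm, on it a block 36 x 50 mm whose top is 45 mm above the table; the pliers' pivot lies on the block
- pliers: loose pliers with the ring on their tips, 0.2 kg, flat on the rest, handles overhanging. Origin under the pivot boss (24 mm across), x from pivot to ring, z up. Two black grips, x = -84 to -28, z = 0 to 16 mm, 8 mm thick; squeezing them spreads the tips, bent down 20 mm. At x = -55 mm the grips are 56 mm over their outsides released, 30 mm and parallel squeezed to the stop; they spring open again
- pliers_grip (a point): point midway between the two handle grips, half-way up them (pliers' x = -55 mm, z = 8 mm); axes as the pliers'. On the rest it is 53 mm above the table
- jaw_left (a joint): turn of the left half of the pliers about the pivot, rad: 0 released, 0.23 squeezed to the stop (ring fully spread); the right half moves alike. About 5 N on each handle starts it and 10 N takes it to the stop
- ring_center (a point): centre of the spread ring, half-way through its thickness (pliers' x = 73, z = -20 mm), axes as the pliers'. The steel ring is 3 mm thick and 5 mm broad, lies level with its gap towards the pivot; inner diameter 46 mm released (too tight for the axle), 56 mm fully spread; its far outer edge is 33 mm beyond this point
- phone: black phone lying flat, 76 x 158 x 9 mm, a bystander; origin at the centre of its underside
- dish: white dish, rim diameter 100 mm, 35 mm high, a bystander; origin at the centre of its underside
- marker_center (a point): middle of a green marker with black cap, 140 x 18 x 18 mm, lying flat, a bystander
Not all that is in view belongs to the job. Of the things that look like the pliers, the middle-sized one is meant.

How it is judged:
On the way, in this order (a step that is already met when the one before it is completed fails the run):
1. the light-gate arm is swung clear of the axle (value of joint gate_arm above 1.15 rad), for 0.2 s.
2. the pliers are squeezed and lifted off the rest (value of joint jaw_left above 0.19 rad and height (world z) of pliers_grip above 0.08 m and contact force between the fingers and pliers above 4 N), for 0.2 s.
At the end, for the whole second after the job is handed in: Arm 1.15 rad or more from the axle; pliers still squeezed (over 4 N, jaw_left over 0.19) and still; ring centre within 6 mm of the axle line and 3.5 mm of the groove's mid height, level within 0.12 rad, bearing on the stand with under 6 N; bystanders within 20 mm of their places (value of joint gate_arm above 1.15 rad and value of joint jaw_left above 0.19 rad and horizontal distance between ring_center and groove below 0.006 m and z of ring_center in the frame of stand between 0.0965 and 0.1035 m and angle between ring_center's own z axis and vertical below 0.12 rad and contact force between the fingers and pliers above 4 N and contact force between pliers and stand below 6 N and linear speed of pliers below 0.02 m/s); the arm keeps its last pose, push and grip.
It fails at once if the ring or pliers are forced against the stand (over 40 N) (contact force between pliers and stand above 40 N).
It fails at once if the phone, dish or marker is displaced by more than 20 mm (distance of any of phone, dish, marker_center from where it was at the start of the episode above 0.02 m).
It also fails if it takes over 61 s, if anything falls off the work surface, if the arm or the gripper's body presses on something with over 40 N, if the wrist force passes 120 N, or if a joint passes its speed limit or range.

## Working session

There is one attempt and no reset: what is moved stays moved. The work goes in short steps, Python scripts to look and compute and a tool call to move; the robot and the scene stay as the last step left them, time stands still between calls to the robot, and variables do not carry over. Pictures are saved under pics/ and viewed, at most 10 in all, crops included, and the job is handed in when it is done.

Besides the shell and the picture viewer there is one more tool, called as name(argument=value, ...) on one line, values as JSON. drive_tool: Moves the arm, as the interface text tells. Its arguments: {"type":"object","properties":{"commands":{"type":"array","items":{"type":"number"}},"squeeze":{"type":"number"}},"required":["commands"]}

```bash
mkdir -p pics; cat > h.py <<'E'
import numpy as np, cv2
from workcell import status, imaging, ticket, nets
def snap(cam,fn=None):
    p=imaging.camera_params(cam); im,d=imaging.camera(cam)
    if fn: cv2.imwrite('pics/'+fn,cv2.cvtColor(im,cv2.COLOR_RGB2BGR))
    return im,d,p['intrinsics'],p['extrinsics']
def cloud(d,K,E):
    v,u=np.mgrid[:480,:640]
    P=np.stack([(u-K[0,2])/K[0,0]*d,(v-K[1,2])/K[1,1]*d,d],-1)
    W=P@E[:3,:3].T+E[:3,3]; W[d==0]=np.nan
    return W
def proj(X,K,E):
    c=(np.asarray(X)-E[:3,3])@E[:3,:3]; return (c@K.T)[:2]/c[2]
E
python3 - <<'E'
from h import *
s=status.state();print({k:np.round(v,3) for k,v in s.items()})
ims=[]
for c in ['top','scene']:
    im,d,K,E=snap(c,c+'0.png'); np.savez(c+'0.npz',im=im,d=d,K=K,E=E)
    print(c,np.round(K,1).tolist(),np.round(E,3).tolist())
    for t in ['stand','gate_arm','gate_handle','rest','pliers','pliers_grip','ring_center','phone','dish','marker_center']:
        for r in nets.look_for(c,t)[:4]: print(c,t,round(r['score'],2),np.round(r['xyz'],3),np.round(proj(r['xyz'],K,E)))
E
```

```text
{'t': np.float64(0.0), 'joint_pos': array([ 1.251,  0.32 ,  1.566, -0.   ,  1.257, -0.02 ]), 'joint_vel': array([ 0.001,  0.   ,  0.   ,  0.001,  0.002, -0.   ]), 'tau': array([ -0.   , -41.247, -23.197,   0.073,   0.046,  -0.   ]), 'tcp_pos': array([0.17 , 0.549, 0.213]), 'orientation': array([ 0.149,  0.989, -0.001, -0.   ]), 'ft_force': array([-0.158,  0.196,  0.71 ]), 'ft_torque': array([-0.011, -0.025,  0.028]), 'grip_force': np.float64(0.0), 'grip_width': np.float64(0.091)}
top [[509.4, 0.0, 315.3], [0.0, 509.4, 226.0], [0.0, 0.0, 1.0]] [[0.007, -0.988, 0.155, 0.339], [-1.0, -0.004, 0.016, -0.019], [-0.015, -0.155, -0.988, 1.3], [0.0, 0.0, 0.0, 1.0]]
top stand 0.74 [0.509 0.09  0.099] [278. 234.]
top stand 0.54 [0.519 0.105 0.174] [268. 225.]
top gate_arm 0.83 [0.519 0.107 0.173] [267. 224.]
top gate_handle 0.77 [0.521 0.107 0.176] [267. 224.]
top rest 0.75 [ 0.528 -0.245  0.012] [412. 232.]
top rest 0.44 [0.448 0.322 0.016] [189. 262.]
top pliers 0.57 [ 0.545 -0.252  0.054] [418. 222.]
top pliers 0.56 [ 0.243 -0.318  0.029] [446. 347.]
top pliers 0.53 [ 0.604 -0.418  0.015] [4
[... 1116 characters left out ...]
0.261 -0.311  0.03 ] [202. 180.]
scene pliers 0.88 [ 0.552 -0.249  0.054] [210. 273.]
scene pliers 0.85 [ 0.61  -0.419  0.016] [133. 304.]
scene pliers_grip 0.93 [ 0.551 -0.255  0.052] [208. 273.]
scene pliers_grip 0.62 [ 0.263 -0.311  0.027] [202. 181.]
scene pliers_grip 0.57 [ 0.616 -0.418  0.016] [133. 306.]
scene ring_center 0.92 [ 0.267 -0.315  0.024] [201. 183.]
scene ring_center 0.73 [ 0.55  -0.256  0.054] [207. 273.]
scene ring_center 0.55 [ 0.612 -0.417  0.014] [134. 305.]
scene phone 0.87 [0.784 0.011 0.012] [327. 383.]
scene dish 0.68 [0.44  0.32  0.016] [458. 244.]
scene marker_center 0.82 [0.632 0.377 0.015] [495. 317.]
scene marker_center 0.41 [ 0.553 -0.256  0.055] [207. 274.]
```

View pics/top0.png

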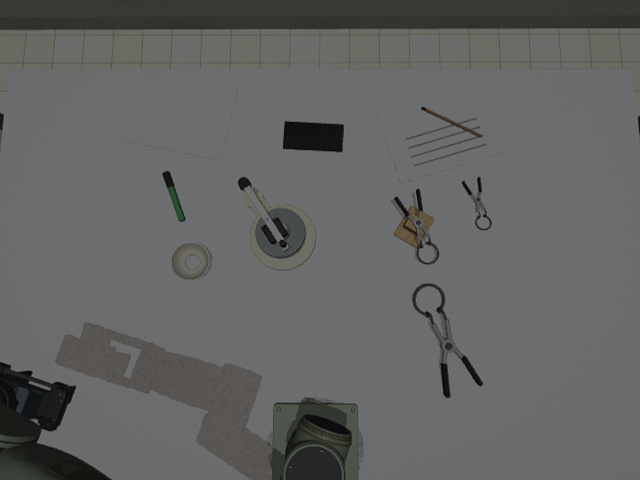

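```bash
python3 - <<'E'
import numpy as np,cv2
z=np.load('top0.npz');b=z['im'][:,:,::-1]
a=cv2.resize(b[180:280,215:325],None,fx=4,fy=4,interpolation=3)
c=cv2.resize(b[180:280,370:460],None,fx=4,fy=4,interpolation=3)
cv2.imwrite('pics/crop0.png',np.hstack([a,c]))
E
```

```text
(no output)
```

View pics/crop0.png

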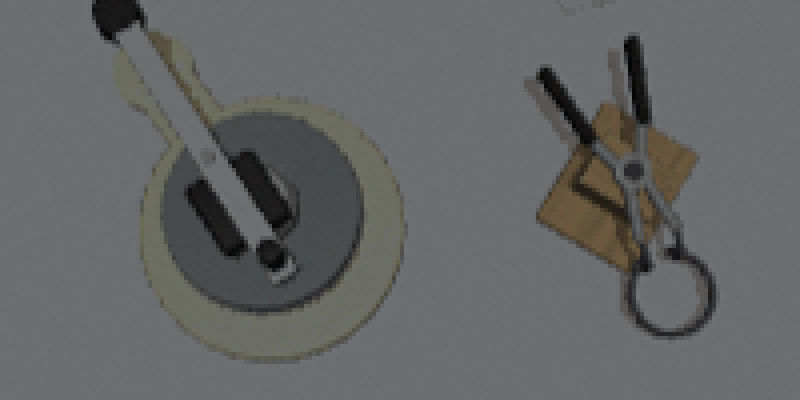

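Top view: of the look-alikes, the large pliers are at (445,345), the small ones at (478,202), and the ones on the wooden rest at (418,222) are middle-sized. The crop confirms those as the target. The gate post is at (244,184), with the head over the axle and the handle pin at (284,244). The dish (190,261), marker (174,196) and phone (313,137) are bystanders.

```bash
cat > m.py <<'E'
from h import *
from scipy.optimize import least_squares
def circ(P):
    A=np.c_[2*P,np.ones(len(P))];s=np.linalg.lstsq(A,(P**2).sum(1),rcond=None)[0]
    return s[:2],np.sqrt(s[2]+s[:2]@s[:2])
for c in ['top','scene']:
    z=np.load(c+'0.npz');W=cloud(z['d'],z['K'],z['E']);im=z['im'].astype(int)
    print(c,'table z',np.nanmedian(W[...,2][(abs(W[...,0]-.4)<.05)&(abs(W[...,1]+.1)<.05)]))
    near=np.hypot(W[...,0]-.505,W[...,1]-.085)<.13
    for lo,hi,n in [(.088,.1,'disc'),(.010,.022,'foot')]:
        m=((near&(W[...,2]>lo)&(W[...,2]<hi))).astype(np.uint8)
        P=W[m>0];print(n,len(P),P[:,2].mean(), 'mid',(P[:,:2].max(0)+P[:,:2].min(0))/2,np.ptp(P[:,:2],axis=0))
        cs,_=cv2.findContours(m,cv2.RETR_EXTERNAL,cv2.CHAIN_APPROX_NONE)
        q=max(cs,key=len)[:,0];Q=W[q[:,1],q[:,0]][:,:2]
        f=least_squares(lambda p:np.hypot(*(Q-p[:2]).T)-p[2],[*Q.mean(0),.06],loss='soft_l1',f_scale=.001);print('  circ',f.x)
    far=np.hypot(W[...,0]-.51,W[...,1]-.1)<.2
    bl=im.max(2)<45
    for lo,hi,n in [(.2,.25,'handle'),(.16,.19,'bar')]:
        m=far&(W[...,2]>lo)&(W[...,2]<hi);P=W[m];print(n,len(P),P.mean(0) if len(P) else '',P[:,2].max() if len(P) else '')
        if n=='bar':
            for nn,mm in [('white',m&~bl),('black',m&bl)]:
                Q=W[mm];print(nn,len(Q),Q.mean(0));u,s,v=np.linalg.svd(Q[:,:2]-Q[:,:2].mean(0),full_matrices=False);t=(Q[:,:2]-Q[:,:2].mean(0))@v[0];print('  dir',v[0],t.min(),t.max())
    # pliers
    n=np.hypot(W[...,0]-.53,W[...,1]+.255)<.12
    for lo,hi,nm in [(.05,.075,'upper'),(.018,.034,'ring')]:
        m=n&(W[...,2]>lo)&(W[...,2]<hi);P=W[m];print(nm,len(P),P.mean(0),P.min(0),P.max(0))
    v,u=np.where(n&(W[...,2]>.048));
    crop=cv2.resize(z['im'][...,::-1][v.min()-5:v.max()+45,u.min()-15:u.max()+25],None,fx=5,fy=5,interpolation=3);print(c,'crop origin',u.min()-15,v.min()-5)
E
python3 m.py
```

```text
top table z -0.0014854139700786195
disc 1279 0.09396362119440714 mid [0.51314269 0.08635318] [0.1188896  0.11813686]
  circ [0.51260483 0.08438952 0.05698314]
foot 1365 0.013956750832168427 mid [0.52485853 0.08899609] [0.1926121  0.17326841]
  circ [0.51300971 0.08620119 0.08145086]
handle 39 [0.47185105 0.06933468 0.21796672] 0.2238709333829081
bar 806 [0.54021424 0.11445606 0.17163284] 0.1897963545440735
white 501 [0.53891214 0.11351254 0.17441569]
  dir [-0.83569536 -0.54919328] -0.10325489612651513 0.09052048530909212
black 305 [0.5423531  0.1160059  0.16706167]
  dir [-0.83757343 -0.54632476] -0.09863182275903618 0.09433951589455469
upper 369 [ 0.56204125 -0.2451178   0.05603349] [ 0.48444784 -0.28365275  0.05003255] [ 0.62881503 -0.19428005  0.06703067]
ring 148 [ 0.47952261 -0.27301233  0.02520445] [ 0.44441112 -0.30684846  0.01899856] [ 0.56887161 -0.22247814  0.03375299]
top crop origin 379 184
scene table z -0.0025544909798145277
disc 1227 0.09298365777352365 mid [0.52003331 0.08506737] [0.11442824 0.11475364]
  circ [0.52150836 0.08010214 0.05139003]
foot 1744 0.01294633115030656 mid [0.53768001 0.0872403 ] [0.16514746 0.16679044]
  circ [0.51887915 0.08676856 0.08061792]
handle 62 [0.47688523 0.07063893 0.21352193] 0.22196135507346793
bar 946 [0.54927404 0.11725447 0.17125481] 0.18981289499733267
white 594 [0.5410808  0.11327571 0.17262907]
  dir [0.83486066 0.55046133] -0.08896701122853137 0.10195320288835175
black 352 [0.56310013 0.12396864 0.16893573]
  dir [0.81998398 0.57238647] -0.10368224385166015 0.08072856754649753
upper 372 [ 0.5692489  -0.24271586  0.05537852] [ 0.49888849 -0.28016758  0.05000245] [ 0.63089731 -0.19353418  0.06432157]
ring 191 [ 0.50043914 -0.26717219  0.02472442] [ 0.44480612 -0.30682701  0.01818171] [ 0.57208504 -0.21957974  0.03395315]
scene crop origin 185 247
```

drive_tool(commands=[-3.0, -2.5, -4.0, 0, 0, 0, 1, -4, -3.44, 0, 0, 0, 0, 1, -4, -3.44, 0, 0, 0, 0, 1, -4, -3.44, 0, 0, 0, 0, 1, -4, -3.44, 0, 0, 0, 0, 1, -4, -3.44, 0, 0, 0, 0, 1, -4, -3.44, 0, 0, 0, 0, 1, -4, -3.44, 0, 0, 0, 0, 1, -4, -3.44, 0, 0, 0, 0, 1, -4, -3.44, 0, 0, 0, 0, 1, -4, -3.44, 0, 0, 0, 0, 1, 0, 0, 0, 0, 0, 0, 0.5], squeeze=20)

```text
t: 2.6
tcp_pos: [0.4731, 0.0673, 0.2537]
orientation: [0.152, 0.988, -0.0, 0.0]
ft_force: [-0.3, 0.2, -0.4]
grip_width: 0.0846
grip_force: 0.0
```

```bash
python3 - <<'E'
from h import *
z=np.load('top0.npz');b=z['im'][:,:,::-1]
c=cv2.resize(b[182:268,380:450],None,fx=8,fy=8,interpolation=3)
c=np.clip(c.astype(float)*2,0,255).astype(np.uint8)
z=np.load('top0.npz');W=cloud(z['d'],z['K'],z['E']);
cv2.imwrite('pics/pl.png',c[:600])
E
```

```text
(no output)
```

View pics/pl.png

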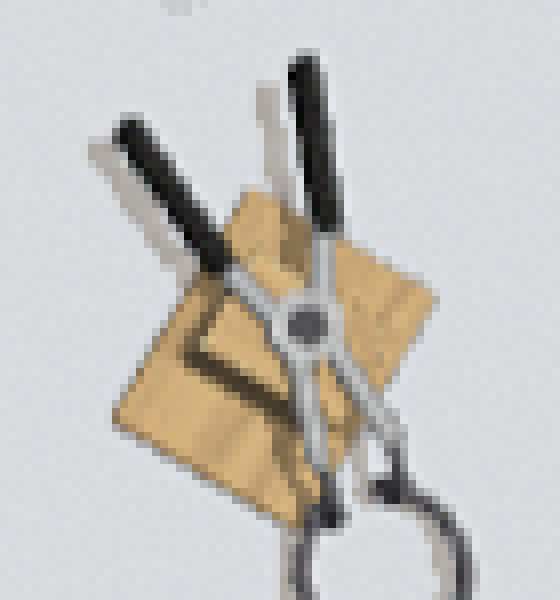

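The pliers on the rest have their pivot at (418.5,222.6), left grip at (396,198)–(407,214) and right grip at (418,190)–(421,210). The tool is now above the pin, so I'll grasp it next.

drive_tool(commands=[0.2, 0.2, -0.0, 0, 0, 0, 0.4, 0, 0, 3.5, 0, 0, 0, 0.4, 0, 0, 3.5, 0, 0, 0, -0.5, 0, 0, 0, 0, 0, 0, -1, 0, 0, 0, 0, 0, 0, -1, 0, 0, 0, 0, 0, 0, -1], squeeze=15)

```text
t: 3.35
tcp_pos: [0.4712, 0.0729, 0.1856]
orientation: [0.149, 0.989, 0.001, 0.002]
ft_force: [-0.5, -0.3, -0.5]
grip_width: 0.0269
grip_force: 0.0
```

```bash
python3 - <<'E'
from h import *
z=np.load('top0.npz');K,E=z['K'],z['E']
def bp(u,v,h):
    r=E[:3,:3]@np.linalg.solve(K,[u,v,1]);t=(h-E[2,3])/r[2];return (E[:3,3]+t*r)[:2]
p=bp(418.5,222.6,.061);l0,l1=bp(396.25,198.25,.06),bp(406.9,214.3,.06);r0,r1=bp(418.1,190.1,.06),bp(421,210.1,.06)
print(p,l0,l1,r0,r1)
d=lambda a,b:(b-a)/np.linalg.norm(b-a)
n=d(l1,l0)+d(r1,r0);print('axis from grips',np.degrees(np.arctan2(*(-n)[::-1])))
# ring fit
W=cloud(z['d'],K,E);im=z['im'].astype(int)
m=(W[...,2]>.015)&(W[...,2]<.036)&(W[...,0]<.51)&(np.hypot(W[...,0]-.475,W[...,1]+.275)<.06)
v,u=np.where(m);Q=np.array([bp(a,b,.0265) for a,b in zip(u,v)])
from scipy.optimize import least_squares
f=least_squares(lambda q:np.hypot(*(Q-q[:2]).T)-q[2],[.475,-.275,.027],loss='soft_l1',f_scale=.002);print('ring',len(Q),f.x)
w=f.x[:2]-p;print('axis from ring',np.degrees(np.arctan2(w[1],w[0])),np.linalg.norm(w))
# pivot refine: gripper far end mids
print('grip mids',(l0+r0)/2,(l1+r1)/2)
s=status.state();hinge=np.array([.513,.0862])+0;
print(s['tcp_pos'],s['grip_width'],s['grip_force'])
E
```

```text
[ 0.54347732 -0.25246424] [ 0.60461266 -0.19917008] [ 0.56427527 -0.22464365] [ 0.62546406 -0.25369773] [ 0.57494092 -0.25958377]
axis from grips -160.54098630162915
ring 125 [ 0.47100978 -0.27942092  0.02560933]
axis from ring -159.59566804886276 0.07731887192504854
grip mids [ 0.61503836 -0.2264339 ] [ 0.56960809 -0.24211371]
[0.47124021 0.07289812 0.18558545] 0.026892300530228116 0.0
```

drive_tool(commands=[0, 0, 0, 0, 0, 0, -1, 0, 0, 0, 0, 0, 0, -1], squeeze=15)

```text
t: 3.6
tcp_pos: [0.47, 0.0718, 0.1847]
orientation: [0.149, 0.989, -0.0, 0.0]
ft_force: [-2.8, -2.5, 4.9]
grip_width: 0.0138
grip_force: 15.0
```

```bash
python3 - <<'E'
from h import *
from scipy.spatial.transform import Rotation as R
s=status.state();print(s['tcp_pos'],s['grip_width'],s['grip_force'])
p=s['tcp_pos'][:2];M=R.from_quat(s['orientation']).as_matrix()
a0=np.radians(213.3);h=p-.17*np.array([np.cos(a0),np.sin(a0)]);print('hinge',h)
N=12;A=a0-np.radians(84)*np.arange(N+1)/N
P=h+.17*np.c_[np.cos(A),np.sin(A)]
D=np.c_[np.diff(P,axis=0),np.zeros(N)]@M*100
print(np.round(D,2).tolist(),P[-1])
E
```

```text
[0.47003651 0.07183994 0.18474841] 0.013806774005487639 15.000768899917603
hinge [0.61212376 0.16517382]
[[1.52, 1.42, -0.0], [1.33, 1.59, -0.0], [1.13, 1.74, -0.0], [0.91, 1.87, -0.0], [0.67, 1.96, -0.0], [0.43, 2.03, -0.0], [0.18, 2.07, -0.0], [-0.07, 2.07, -0.0], [-0.33, 2.05, -0.0], [-0.57, 1.99, -0.0], [-0.81, 1.91, -0.0], [-1.04, 1.8, -0.0]] [0.50444901 0.29672665]
```

drive_tool(commands=[1.52, 1.42, 0, 0, 0, 0, -1, 1.33, 1.59, 0, 0, 0, 0, -1, 1.13, 1.74, 0, 0, 0, 0, -1, 0.91, 1.87, 0, 0, 0, 0, -1, 0.67, 1.96, 0, 0, 0, 0, -1, 0.43, 2.03, 0, 0, 0, 0, -1])

```text
t: 4.35
tcp_pos: [0.4431, 0.1915, 0.1843]
orientation: [0.15, 0.989, -0.0, -0.001]
ft_force: [-2.8, -1.6, 2.4]
grip_width: 0.0136
grip_force: 15.0
```

drive_tool(commands=[0.18, 2.07, 0, 0, 0, 0, -1, -0.07, 2.07, 0, 0, 0, 0, -1, -0.33, 2.05, 0, 0, 0, 0, -1, -0.57, 1.99, 0, 0, 0, 0, -1, -0.81, 1.91, 0, 0, 0, 0, -1, -1.04, 1.8, 0, 0, 0, 0, -1, 0, 0, 0, 0, 0, 0, -1])

```text
t: 5.22
tcp_pos: [0.507, 0.299, 0.1838]
orientation: [0.149, 0.989, 0.001, 0.001]
ft_force: [0.2, 1.5, 2.4]
grip_width: 0.0137
grip_force: 15.0
```

drive_tool(commands=[0, 0, 0, 0, 0, 0, 0.5, 0, 0, 0, 0, 0, 0, 1, 0, 0, -4, 0, 0, 0, 1, 0, 0, -4, 0, 0, 0, 1, -2.4, -4.8, -1, 0, 0, 0, 1, -2.4, -4.8, -1, 0, 0, 0, 1, -2.4, -4.8, 0, 0, 0, 0, 1, -2.4, -4.8, 0, 0, 0, 0, 1, -2.4, -4.8, 0, 0, 0, 0, 1, -2.4, -4.8, 0, 0, 0, 0, 1, -2.4, -4.8, 0, 0, 0, 0, 1, -2.4, -4.8, 0, 0, 0, 0, 1], squeeze=30)

```text
t: 6.72
tcp_pos: [0.5744, -0.1281, 0.284]
orientation: [0.149, 0.989, 0.0, 0.0]
ft_force: [0.3, 0.4, -0.4]
grip_width: 0.0911
grip_force: 0.0
```

drive_tool(commands=[-2.4, -4.8, 0, 0, 0, 0, 1, -2.4, -4.8, 0, 0, 0, 0, 1, 0, 0, 0, 0, 0, -9.3, 1, 0, 0, 0, 0, 0, -9.3, 1, 0, 0, 0, 0, 0, -9.3, 1, 0, 0, 0, 0, 0, -9.3, 1, 0, 0, 0, 0, 0, 0, 1])

```text
t: 7.6
tcp_pos: [0.5919, -0.2322, 0.2838]
orientation: [-0.173, 0.985, 0.0, -0.0]
ft_force: [-0.0, 0.5, 0.2]
grip_width: 0.0916
grip_force: 0.0
```

```bash
python3 - <<'E'
from h import *
from scipy.spatial.transform import Rotation as R
s=status.state();M=R.from_quat(s['orientation']).as_matrix()
print(s['t'],s['tcp_pos'],s['joint_pos'],'yang',np.degrees(np.arctan2(M[1,1],M[0,1])))
im,d,K,E=snap('wrist','w1.png');np.savez('w1.npz',im=im,d=d,K=K,E=E)
for t in ['pliers','pliers_grip','ring_center']:
    for r in nets.look_for('wrist',t)[:3]: print(t,round(r['score'],2),np.round(r['xyz'],3),np.round(proj(r['xyz'],K,E)))
im,d,K,E=snap('top','t1.png');np.savez('t1.npz',im=im,d=d,K=K,E=E)
W=cloud(d,K,E)
m=(W[...,2]>.155)&(W[...,2]<.19)&(W[...,1]>.14)&(W[...,0]>.45)&(W[...,0]<.7)&(W[...,1]<.35)
Q=W[m][:,:2];c=Q.mean(0);v=np.linalg.svd(Q-c,full_matrices=False)[2][0];t=(Q-c)@v;print('bar',c,v,c+v*t.min(),c+v*t.max())
E
```

```text
7.6 [ 0.59185543 -0.23224658  0.28384271] [-3.92103695e-01  3.87662198e-01  1.28792832e+00  1.40587143e-04
  1.46631390e+00 -2.31026563e+00] yang 109.90174067521626
pliers 0.91 [ 0.605 -0.422  0.012] [170. 152.]
pliers 0.67 [ 0.534 -0.252  0.058] [322. 145.]
pliers 0.62 [ 0.392 -0.268  0.015] [351.  15.]
pliers_grip 0.78 [ 0.538 -0.26   0.057] [313. 146.]
pliers_grip 0.65 [ 0.391 -0.272  0.012] [348.  13.]
ring_center 0.65 [ 0.39  -0.27   0.012] [351.  13.]
ring_center 0.62 [ 0.605 -0.419  0.015] [172. 153.]
bar [0.5578941  0.23233453] [-0.62267479  0.78248074] [0.62204467 0.15172007] [0.50128747 0.30346892]
```

View pics/w1.png

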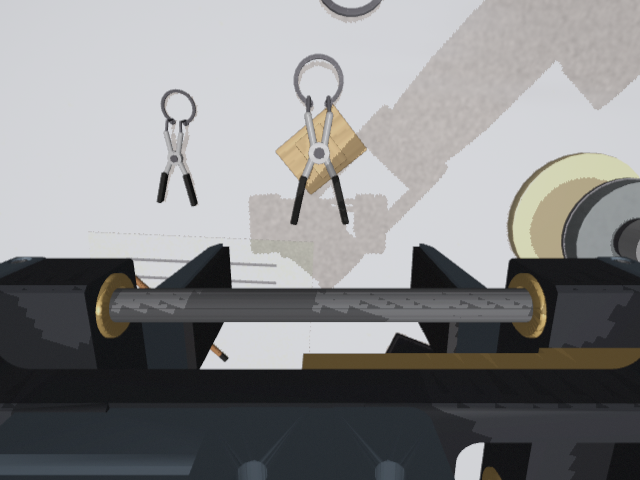

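Wrist view: the target pliers have their pivot at (319,153), ring at (318,80) and grip ends at (295,223) and (346,223). They are aligned with the tool, and the small decoy is at (175,158). The gate arm is at about 1.55 rad.

```bash
python3 - <<'E'
from h import *
from scipy.optimize import least_squares
z=np.load('w1.npz');K,E,d,im=z['K'],z['E'],z['d'],z['im'].astype(int);W=cloud(d,K,E)
def bp(u,v,h):
    r=E[:3,:3]@np.linalg.solve(K,[u,v,1]);t=(h-E[2,3])/r[2];return (E[:3,3]+t*r)[:2]
print('boss z',np.nanmedian(W[149:157,315:324,2]),'foot',np.nanmedian(W[150:156,285:295,2]),'ring z',np.nanmin(W[75:85,293:299,2]),np.nanmax(W[75:85,293:299,2]))
p=bp(319,153,np.nanmedian(W[149:157,315:324,2]))
dark=im.max(2)<70
m=dark&(W[...,2]>.045)&(W[...,2]<.075)
m[:160]=0;m[235:]=0;m[:,:280]=0;m[:,360:]=0
v,u=np.where(m);G=W[m][:,:2];print(len(G),W[m][:,2].max(),np.median(W[m][:,2]))
G=np.array([bp(a,b,.061) for a,b in zip(u,v)])
L,Rr=G[u<320],G[u>=320]
# ring
v,u=np.where((im.max(2)<130)&(np.hypot(np.mgrid[:480,:640][1]-319,np.mgrid[:480,:640][0]-79)<30)&(np.mgrid[:480,:640][0]<95))
Q=np.array([bp(a,b,.0265) for a,b in zip(u,v)])
f=least_squares(lambda q:np.hypot(*(Q-q[:2]).T)-q[2],[.475,-.275,.027],loss='soft_l1',f_scale=.002).x
print('pivot',p,'ring',f,'axis',np.degrees(np.arctan2(*(f[:2]-p)[::-1])),np.linalg.norm(f[:2]-p))
a=np.radians(-160)
for it in range(2):
    X=np.array([np.cos(a),np.sin(a)]);Y=np.array([-X[1],X[0]])
    for g in (L,Rr): print((g-p)@X@np.ones(1) if 0 else (np.min((g-p)@X),np.max((g-p)@X),np.mean((g-p)@X),np.mean((g-p)@Y)))
    a=np.arctan2(*(p-(L.mean(0)+Rr.mean(0))/2)[::-1]);print('axis grips',np.degrees(a))
print('sum',p-.055*X)
E
```

```text
boss z 0.057947432573705465 foot 0.009067727275210963 ring z -0.0011329845045488507 0.030164700330728267
610 0.06482839552449193 0.0617669378047164
pivot [ 0.54317042 -0.25148034] ring [ 0.47016345 -0.27884631  0.02550328] axis -159.45196849696535 0.07796739369596961
(np.float64(-0.07860821490627928), np.float64(-0.02454562872554051), np.float64(-0.05136595596092903), np.float64(0.02311467807905601))
(np.float64(-0.07754493694575453), np.float64(-0.024610574760916687), np.float64(-0.05066332652138574), np.float64(-0.02320642428334321))
axis grips -159.9484788214983
(np.float64(-0.07858354475837864), np.float64(-0.024527824904570276), np.float64(-0.051345150150088184), np.float64(0.023160857724691307))
(np.float64(-0.07757320737680769), np.float64(-0.024625297874555568), np.float64(-0.05068417358197418), np.float64(-0.02316085772469144))
axis grips -159.9484788214983
sum [ 0.59483658 -0.23262277]
```

drive_tool(commands=[0.15, -0.15, 5, 0, 0, 0, 1, 0, 0, 5, 0, 0, 0, 1, 0, 0, 5, 0, 0, 0, 1, 0, 0, 5, 0, 0, 0, 1, 0, 0, 3, 0, 0, 0, 1, 0, 0, 2, 0, 0, 0, 1, 0, 0, 0, 0, 0, 0, 0.2], squeeze=30)

```text
t: 8.72
tcp_pos: [0.5903, -0.2337, 0.0322]
orientation: [-0.174, 0.985, 0.001, -0.002]
ft_force: [-0.5, 0.3, -0.3]
grip_width: 0.0841
grip_force: 0.0
```

drive_tool(commands=[0, 0, 0, 0, 0, 0, -1, 0, 0, 0, 0, 0, 0, -1, 0, 0, 0, 0, 0, 0, -1, 0, 0, 0, 0, 0, 0, -1, 0, 0, 0, 0, 0, 0, -1, 0, 0, 0, 0, 0, 0, -1], squeeze=30)

```text
t: 9.48
tcp_pos: [0.5916, -0.2341, 0.0344]
orientation: [-0.174, 0.985, 0.0, 0.0]
ft_force: [0.2, 1.5, 3.3]
grip_width: 0.0291
grip_force: 30.0
```

drive_tool(commands=[0, 0, -1, 0, 0, 0, -1, 0, 0, -2, 0, 0, 0, -1, 0, 0, -4, 0, 0, 0, -1, 0, 0, -4, 0, 0, 0, -1, 0, 0, -4, 0, 0, 0, -1, 0, 0, -4, 0, 0, 0, -1, 0, 0, -2, 0, 0, 0, -1, 0, 0, 0, 0, 0, 0, -1], squeeze=30)

```text
t: 10.48
tcp_pos: [0.5916, -0.2346, 0.2455]
orientation: [-0.174, 0.985, -0.001, 0.001]
ft_force: [-0.4, 0.8, -2.0]
grip_width: 0.0291
grip_force: 30.0
```

drive_tool(commands=[0, 0, 0, 0, 0, 9.2, -1, 0, 0, 0, 0, 0, 9.2, -1, 0, 0, 0, 0, 0, 9.2, -1, 0, 0, 0, 0, 0, 9.2, -1, 0, 0, 0, 0, 0, 9.2, -1, 0, 0, 0, 0, 0, 9.2, -1, 0, 0, 0, 0, 0, 9.2, -1, 0, 0, 0, 0, 0, 9.2, -1, 0, 0, 0, 0, 0, 9.2, -1, 0, 0, 0, 0, 0, 9.2, -1, 0, 0, 0, 0, 0, 9.2, -1, 0, 0, 0, 0, 0, 8.7, -1])

```text
t: 11.98
tcp_pos: [0.5902, -0.2341, 0.2417]
orientation: [0.708, 0.706, -0.001, -0.002]
ft_force: [1.0, 0.3, -2.2]
grip_width: 0.029
grip_force: 30.0
```

```bash
python3 - <<'E'
from h import *
from scipy.spatial.transform import Rotation as R
s=status.state();M=R.from_quat(s['orientation']).as_matrix()
print(s['t'],s['tcp_pos'],s['grip_width'],s['grip_force'],'yang',np.degrees(np.arctan2(M[1,1],M[0,1])),s['joint_pos'][5])
T=s['tcp_pos']+[0,0,0];rc=s['tcp_pos']+M@np.array([.128,0,-.019+.028]);print('ring expected',rc)
out=[]
for c in ['top','scene','wrist']:
    im,d,K,E=snap(c);np.savez(c+'2.npz',im=im,d=d,K=K,E=E)
    u,v=np.round(proj(rc,K,E)).astype(int);print(c,u,v)
    if c!='wrist':out.append(cv2.resize(im[max(v-40,0):v+40,u-40:u+40,::-1],(400,400),interpolation=3))
    else: out.append(cv2.resize(im[...,::-1],(400,300)))
cv2.imwrite('pics/c2.png',np.hstack(out[:2]));cv2.imwrite('pics/w2.png',out[2])
E
```

```text
11.975 [ 0.59024007 -0.23405629  0.24168084] 0.028981648737444885 29.986449480056763 yang -0.16795303600860634 -0.39229395224294106
ring expected [ 0.59057761 -0.10604642  0.2328288 ]
top 364 188
scene 267 243
wrist 321 2
```

View pics/c2.png

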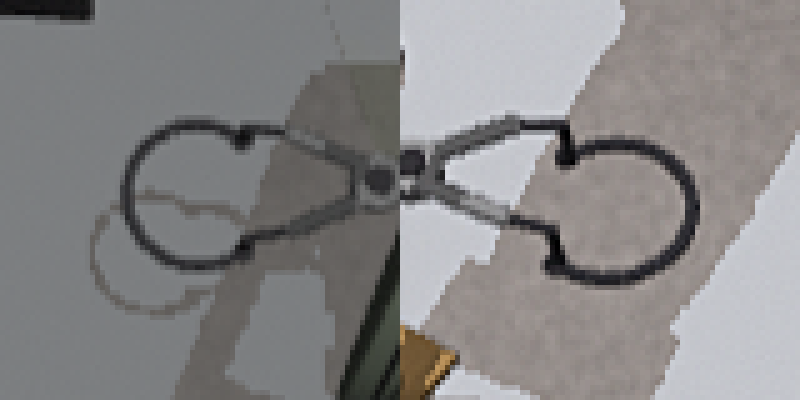

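The ring is on the spread tips and held cleanly, with its centre at about (187,195) in the left crop half. Next I'll carry it above the axle.

drive_tool(commands=[2, -0.8, 0, 0, 0, 0, -1, 4, -1.6, 0, 0, 0, 0, -1, 4, -1.6, 0, 0, 0, 0, -1, 4, -1.6, 0, 0, 0, 0, -1, 3.4, -1.4, 0, 0, 0, 0, -1, 1.5, -0.76, 2, 0, 0, 0, -1, 0, 0, 3, 0, 0, 0, -1, 0, 0, 1, 0, 0, 0, -1, 0, 0, 0, 0, 0, 0, -1, 0, 0, 0, 0, 0, 0, -1], squeeze=30)

```text
t: 13.38
tcp_pos: [0.5142, -0.0457, 0.1848]
orientation: [0.706, 0.708, 0.001, 0.001]
ft_force: [0.5, -0.6, -1.3]
grip_width: 0.0291
grip_force: 30.0
```

```bash
cat > v.py <<'E'
from h import *
import sys
from scipy.spatial.transform import Rotation as R
tag=sys.argv[1]
s=status.state();M=R.from_quat(s['orientation']).as_matrix()
print(s['t'],s['tcp_pos'],s['ft_force'],s['grip_width'],'rotvec dev',np.degrees(np.arctan2(M[1,1],M[0,1])),M[:,2])
rc=s['tcp_pos']+M@np.array([.130,0,-.019+.028]);print('ring expected',rc)
out=[]
for c in ['top','scene']:
    im,d,K,E=snap(c);np.savez(c+tag+'.npz',im=im,d=d,K=K,E=E)
    u,v=np.round(proj(rc,K,E)).astype(int);print(c,u,v)
    o=cv2.resize(im[v-40:v+40,u-40:u+40,::-1],(400,400),interpolation=3)
    out.append(np.clip(o*(2. if c=='top' else 1),0,255).astype(np.uint8))
cv2.imwrite('pics/c%s.png'%tag,np.hstack(out))
E
python3 v.py 3
```

```text
13.375 [ 0.51420883 -0.04570241  0.18480893] [ 0.4898009  -0.64030156 -1.34644163] 0.029083084679642414 rotvec dev 0.12605223500622056 [ 1.74423454e-03 -1.42851298e-04 -9.99998469e-01]
ring expected [0.51393856 0.08429599 0.17578988]
top 277 227
scene 364 229
```

View pics/c3.png

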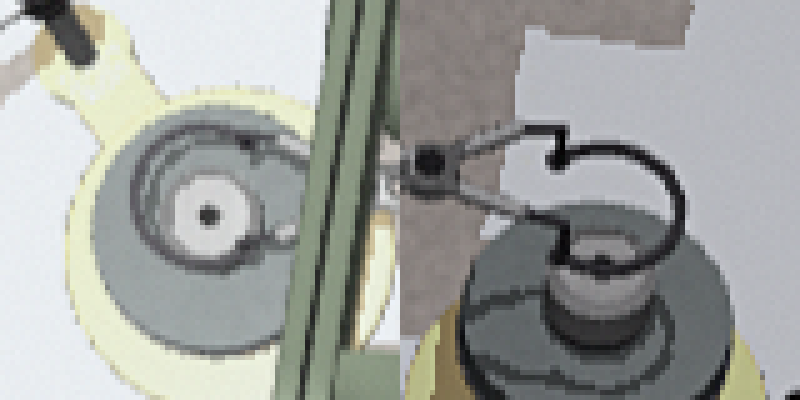

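The ring is over the axle but slightly up in the picture, with the axle's centre dot at (209,215) on the left and (605,260) on the right. I'll fit the ring and axle in both cameras.

```bash
cat > f.py <<'E'
from h import *
import sys
from scipy.optimize import least_squares
def fit(tag,rc,rad=.0305):
    rc=np.array(rc);data=[]
    for c in ['top','scene']:
        z=np.load(c+tag+'.npz');K,E,d=z['K'],z['E'],z['d'];W=cloud(d,K,E)
        r=np.hypot(W[...,0]-rc[0],W[...,1]-rc[1])
        m=(abs(W[...,2]-rc[2])<.012)&(r<.045)&(r>.02)&(W[...,1]>rc[1]-.012)
        P=W[m];v,u=np.where(m)
        A=np.c_[P[:,:2]-rc[:2],np.ones(len(P))];k=np.linalg.lstsq(A,P[:,2],rcond=None)[0]
        print(c,len(P),'ring depth plane: slope x,y',k[:2],'z',k[2])
        data.append((c,K,E,u,v))
    def ray(K,E,u,v):
        return (np.linalg.solve(K,np.array([u,v,np.ones(len(u))])).T)@E[:3,:3].T
    def res(q,cams=data):
        o=[]
        for c,K,E,u,v in cams:
            D=ray(K,E,u,v);n=np.array([-q[3],-q[4],1])
            t=((q[:3]-E[:3,3])@n)/(D@n);X=E[:3,3]+t[:,None]*D-q[:3]
            o.append((np.linalg.norm(X,axis=1)-rad)*1e3/np.sqrt(len(u)))
        o.append((q[3:5])*1000*.01)
        return np.concatenate(o)
    q=least_squares(res,[*rc,0,0],loss='soft_l1',f_scale=.3).x;print('joint',np.round(q,4))
    for cd in data:
        f=least_squares(lambda p:res(np.r_[p,rc[2],0,0],[cd]),rc[:2],loss='soft_l1',f_scale=.3);print(cd[0],'single at z',rc[2],np.round(f.x,4),'cost',f.cost)
def axle(tag,**px):
    for c,(u,v) in px.items():
        z=np.load(c+tag+'.npz');K,E=z['K'],z['E'];r=E[:3,:3]@np.linalg.solve(K,[u,v,1]);print(c,'axle',E[:3,3]+r*(.131-E[2,3])/r[2])
        W=cloud(z['d'],K,E);m=(abs(W[...,2]-.129)<.007)&(np.hypot(W[...,0]-.513,W[...,1]-.086)<.03)
        print('   top pts',m.sum(),W[m].mean(0),(W[m].max(0)+W[m].min(0))/2,np.median(W[m][:,2]))
E
python3 - <<'E'
from f import *
fit('3',[.514,.0843,.176]);axle('3',top=(278.8-.4,230-.4),scene=(365-.4,241-.4))
E
```

```text
top 127 ring depth plane: slope x,y [-0.01023145 -0.00128096] z 0.176699053277266
scene 154 ring depth plane: slope x,y [0.00999169 0.01111745] z 0.17502237143930072
joint [ 0.5159  0.0852  0.1733 -0.0163  0.0079]
top single at z 0.176 [0.5154 0.0846] cost 1.1378485932130857
scene single at z 0.176 [0.5178 0.0854] cost 1.689846099505424
top axle [0.51413829 0.08564359 0.131     ]
   top pts 259 [0.51515827 0.08661698 0.12618283] [0.51491104 0.08580432 0.12825358] 0.12578436690080141
scene axle [0.51208532 0.08803615 0.131     ]
   top pts 228 [0.5179963  0.08667937 0.12507259] [0.51513813 0.08589446 0.12736973] 0.124563556469724
```

drive_tool(commands=[0.15, -0.25, 1.0, 0, 0, 0, -1, 0, 0, 1.5, 0, 0, 0, -1, 0, 0, 0.8, 0, 0, 0, -1, 0, 0, 0, 0, 0, 0, -1, 0, 0, 0, 0, 0, 0, -1], squeeze=30)

```text
t: 14.1
tcp_pos: [0.5112, -0.0439, 0.1511]
orientation: [0.706, 0.708, 0.0, 0.0]
ft_force: [-0.7, 0.3, -1.6]
grip_width: 0.0285
grip_force: 30.0
```

```bash
python3 v.py 4; python3 - <<'E'
from f import *
fit('4',[.513,.086,.142])
E
```

```text
14.1 [ 0.51120882 -0.04388848  0.15107139] [-0.67793824  0.27493148 -1.63881483] 0.02851974445069694 rotvec dev 0.1232848775966592 [ 4.80456112e-04  5.54168402e-05 -9.99999883e-01]
ring expected [0.51093341 0.08611172 0.14207846]
top 278 230
scene 364 237
top 127 ring depth plane: slope x,y [0.00298119 0.03092027] z 0.14203708924400646
scene 150 ring depth plane: slope x,y [0.01320108 0.0217746 ] z 0.14145782023779646
joint [ 0.5129  0.0871  0.1394 -0.0245  0.0051]
top single at z 0.142 [0.5125 0.0863] cost 2.475905831476701
scene single at z 0.142 [0.5146 0.0874] cost 1.696155250211405
```

View pics/c4.png

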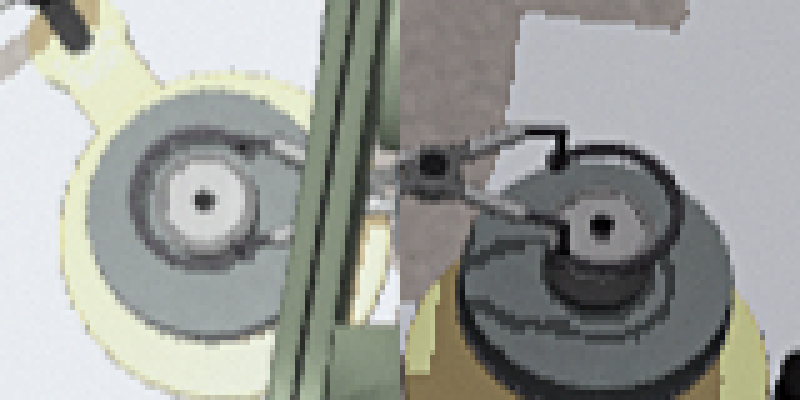

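```bash
python3 - <<'E'
from f import *
for tag,t,s in [('4',(278,230),(364,242)),('3',(278,230),(365,241))]:
    px={}
    for c,(u,v) in [('top',t),('scene',s)]:
        g=np.load(c+tag+'.npz')['im'].astype(float).max(2)[v-3:v+4,u-3:u+4]
        w=np.clip(np.median(g)*.85-g,0,None);yy,xx=np.mgrid[-3:4,-3:4]
        px[c]=(u+(w*xx).sum()/w.sum(),v+(w*yy).sum()/w.sum())
    print(tag,px)
    axle(tag,**px)
fit('4',[.513,.086,.1415])
E
```

```text
4 {'top': (np.float64(278.3232952578747), np.float64(229.7210107303565)), 'scene': (np.float64(363.8493650793651), np.float64(241.8111904761905))}
top axle [0.51385328 0.08581694 0.131     ]
   top pts 305 [0.51250241 0.0852652  0.12622081] [0.51300907 0.08497323 0.12823368] 0.12581398165839164
scene axle [0.51523706 0.08634394 0.131     ]
   top pts 220 [0.51285367 0.087464   0.12512196] [0.51532355 0.08617959 0.12732284] 0.12454301584086797
3 {'top': (np.float64(278.31720813995), np.float64(229.72188504105677)), 'scene': (np.float64(364.66098107569724), np.float64(242.09113545816734))}
top axle [0.51385116 0.08583106 0.131     ]
   top pts 259 [0.51515827 0.08661698 0.12618283] [0.51491104 0.08580432 0.12825358] 0.12578436690080141
scene axle [0.51593453 0.0880549  0.131     ]
   top pts 228 [0.5179963  0.08667937 0.12507259] [0.51513813 0.08589446 0.12736973] 0.124563556469724
top 127 ring depth plane: slope x,y [0.00298119 0.03092027] z 0.14203708924400646
scene 153 ring depth plane: slope x,y [0.00810497 0.01871864] z 0.14126798593833634
joint [ 0.5129  0.087   0.1395 -0.0217  0.0074]
top single at z 0.1415 [0.5125 0.0864] cost 2.478043407486119
scene single at z 0.1415 [0.5142 0.0873] cost 1.8822581242068321
```

drive_tool(commands=[-0.1, 0.15, 0.3, 0, 0, 0, -1, 0, 0, 0.5, 0, 0, 0, -1, 0, 0, 0.5, 0, 0, 0, -1, 0, 0, 0.5, 0, 0, 0, -1, 0, 0, 0, 0, 0, 0, -1, 0, 0, 0, 0, 0, 0, -1], squeeze=30)

```text
t: 14.95
tcp_pos: [0.5126, -0.0449, 0.133]
orientation: [0.706, 0.708, 0.0, 0.0]
ft_force: [0.1, 0.0, -2.1]
grip_width: 0.0289
grip_force: 30.0
```

drive_tool(commands=[0, 0, 0.4, 0, 0, 0, -1, 0, 0, 0.4, 0, 0, 0, -1, 0, 0, 0.4, 0, 0, 0, -1, 0, 0, 0.4, 0, 0, 0, -1, 0, 0, 0.4, 0, 0, 0, -1, 0, 0, 0, 0, 0, 0, -1, 0, 0, 0, 0, 0, 0, -1])

```text
t: 15.82
tcp_pos: [0.5125, -0.0449, 0.113]
orientation: [0.706, 0.708, 0.0, 0.0]
ft_force: [-0.6, -0.2, -1.3]
grip_width: 0.0286
grip_force: 30.0
```

```bash
python3 v.py 5; python3 - <<'E'
from f import *
fit('5',[.514,.086,.104])
for c in ['top','scene']:
    z=np.load(c+'5.npz');W=cloud(z['d'],z['K'],z['E']);r=np.hypot(W[...,0]-.514,W[...,1]-.086)
    m=(r>.042)&(r<.056)&(W[...,1]>.09);print(c,'disc',np.nanmedian(W[m][:,2]))
    m=(r>.0275)&(r<.033)&(W[...,1]>.09);print('  ring band z hist',np.histogram(W[m][:,2]*1e3,bins=range(88,114,2)))
E
```

```text
15.825 [ 0.51252082 -0.0448699   0.11299599] [-0.62667997 -0.23399283 -1.25701025] 0.02860493110973422 rotvec dev 0.12100083584141226 [ 1.82885135e-04  7.85511696e-05 -9.99999980e-01]
ring expected [0.51224792 0.08513052 0.10400615]
top 280 232
scene 362 248
top 386 ring depth plane: slope x,y [-0.00229109 -0.05089152] z 0.09877579597199584
scene 349 ring depth plane: slope x,y [-0.03682347 -0.1557961 ] z 0.10221687519238366
joint [ 0.5142  0.0913  0.1028 -0.068  -0.0057]
top single at z 0.104 [0.5136 0.0913] cost 15.076665419150084
scene single at z 0.104 [0.5165 0.091 ] cost 21.185619194159674
top disc 0.0940865515741911
  ring band z hist (array([ 0,  2,  1,  5,  2,  1,  2, 18, 23, 25,  2,  2]), array([ 88,  90,  92,  94,  96,  98, 100, 102, 104, 106, 108, 110, 112]))
scene disc 0.09214490480055426
  ring band z hist (array([ 1,  7,  7,  4,  0,  3,  7, 18, 16,  5,  1,  0]), array([ 88,  90,  92,  94,  96,  98, 100, 102, 104, 106, 108, 110, 112]))
```

View pics/c5.png

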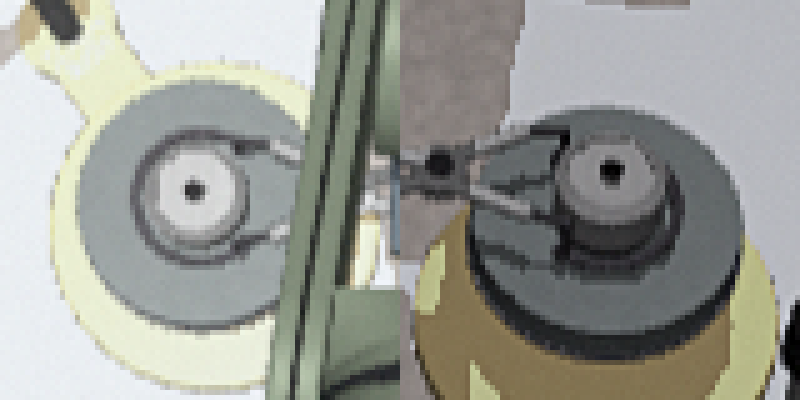

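The ring is around the axle with no contact force. I'll refine the centring with a tighter mask.

```bash
sed -i 's/<.012)&(r<.045)&(r>.02)/<TOL)\&(r<RM)\&(r>.0265)/; s/^def fit/TOL,RM=.0045,.036\ndef fit/' f.py; python3 - <<'E'
from f import *
fit('5',[.5138,.0860,.105])
px={}
for c,(u,v) in [('top',(278,230)),('scene',(364,242))]:
    print(c,(u,v))
E
```

```text
top 104 ring depth plane: slope x,y [-0.00554556  0.01552558] z 0.10485858827951426
scene 80 ring depth plane: slope x,y [-0.01094435 -0.01394718] z 0.10445908695472578
joint [ 0.5141  0.0862  0.1013 -0.0082  0.0062]
top single at z 0.105 [0.5136 0.0853] cost 1.0397427167092121
scene single at z 0.105 [0.5166 0.0862] cost 1.3108477865630008
top (278, 230)
scene (364, 242)
```

drive_tool(commands=[0.05, 0, 0.2, 0, 0, 0, -1, 0, 0, 0.2, 0, 0, 0, -1, 0, 0, 0, 0, 0, 0, -1, 0, 0, 0, 0, 0, 0, -1, 0, 0, 0, 0, 0, 0, -1, 0, 0, 0, 0, 0, 0, -1], squeeze=30)

```text
t: 16.68
tcp_pos: [0.5125, -0.0444, 0.109]
orientation: [0.706, 0.708, 0.0, 0.0]
ft_force: [0.2, -0.2, -1.9]
grip_width: 0.0289
grip_force: 30.0
```

```bash
python3 v.py 6; python3 - <<'E'
from f import *
fit('6',[.5138,.0860,.101])
for c in ['top','scene']:
    z=np.load(c+'6.npz');W=cloud(z['d'],z['K'],z['E']);r=np.hypot(W[...,0]-.514,W[...,1]-.086)
    m=(r>.042)&(r<.056)&(W[...,1]>.09);print(c,'disc',np.nanmedian(W[m][:,2]))
    m=(r>.0275)&(r<.033)&(W[...,1]>.09);print('  ring band z hist',np.histogram(W[m][:,2]*1e3,bins=range(88,114,2))[0])
E
```

```text
16.675 [ 0.51245559 -0.04436222  0.10897215] [ 0.24293859 -0.18254127 -1.9494321 ] 0.028935997204260624 rotvec dev 0.12042088147759776 [ 1.24162665e-04  1.02347048e-04 -9.99999987e-01]
ring expected [0.51218348 0.08563841 0.09998542]
top 280 232
scene 363 249
top 119 ring depth plane: slope x,y [0.00195427 0.01828449] z 0.10028843248516237
scene 82 ring depth plane: slope x,y [0.00717448 0.0409508 ] z 0.09934006665997015
joint [ 0.5141  0.0869  0.0974 -0.012   0.0068]
top single at z 0.101 [0.5135 0.0863] cost 1.5897836545606991
scene single at z 0.101 [0.5165 0.0867] cost 1.3545050059127959
top disc 0.09422711050496457
  ring band z hist [ 0  1  4  4  9 17 22 21  6  0  0  0]
scene disc 0.0921510282578839
  ring band z hist [ 1  3  6  0  4 16 22  4  1  0  0  0]
```

View pics/c6.png

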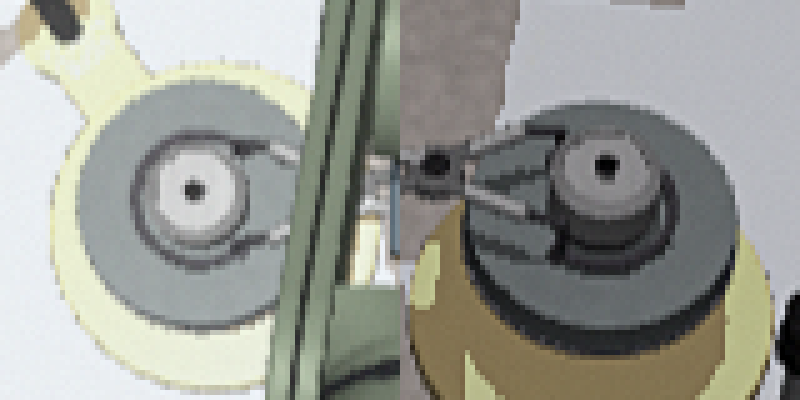

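The ring sits around the axle in both views, centred to within about 1 mm. It is about 5 mm above the disc, so level with the groove, and no contact force shows. Handing in.

```bash
python3 -c "
from workcell import ticket; print(ticket.hand_in())"
```

```text
the job is handed in; nothing more can be done
None
```

I handed the job in at about 16.7 s; the verdict was not shown. The gate arm is swung to about 1.55 rad, and the pliers are still held squeezed at 30 N. By camera the spread ring is about 1 mm off the axle line and about 100–102 mm above the table (groove mid-height 100 mm). The wrist showed no contact force, and the phone, dish and marker were not touched.

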